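# Push the jammed brass compass case out of its display block

### The job

The brass compass case is jammed in the pocket of its wooden display block, which lies face down on its stand. Take the red-handled push rod from its holder, put its steel shank down through the access hole in the block's back and push the brass case right out below, until the rod's collar rests on the block; let go and leave the rod standing there. Leave the silver case in the other block where it is.

Things in the scene. Friction and masses are not known exactly. Their poses are not given: they have to be found in the camera images.
- push_rod: Loose upright round rod, 0.14 kg. Origin: centre of its lower tip, z up it. From the tip up, mm: 0 to 58 steel shank dia 16, 58 to 64 red collar dia 56, 64 to 134 red round handle dia 30. At the start it hangs by the collar, free to lift straight out, in a fixed black holder (70 x 70, 65 mm high, hole 22 mm): tip 7 mm, handle 71 to 141 mm above the table.
- block_brass: Wooden block, 130 x 130 mm, fixed on a steel stand. Origin: on the table under its centre, z up. Underside 45 mm, flat top 85 mm above the table. A 40 mm round hole at the top's centre leads 15 mm down to the case, whose brass shows in it. A like block beyond the holder shows silver metal; which is left or right varies. No other thing near stands over 85 mm high.
- brass_case (a joint): How far the brass case (disc dia 60, 20 mm thick) is pushed down out of the pocket, m. 0: fully in, its back 15 mm below the block's top; starts at 0 to 0.004; over 0.025 it is clear of the pocket; 0.043 when the rod's collar sits on the block; stop at 0.044. Tight sliding fit: a steady push of about 8 to 12 N moves it, it stays where left, the rod's weight does not move it.
- steel_case (a joint): The same for the silver-coloured case in the other block; 0 to 0.004 at the start, to be left alone.
Not all that is in view belongs to the job. What is shaped like the block_brass but green or turquoise is not meant.

How it is judged:
By the outcome, as a careful person would: the job done as asked, in the order asked, and still so for the second after the job is handed in, with the robot touching nothing.
It also fails if it takes over 35 s, if anything falls off the work surface, if the arm or the gripper's body presses on something with over 40 N, if the wrist force passes 120 N, or if a joint passes its speed limit or range.

### The arm

A 6-joint arm with a two-finger parallel gripper is mounted at the origin on the work surface. World frame = base frame: x ahead of the robot, y to its left, z up, the work surface at z = 0. Lengths are in mm, angles in rad, forces in N, time in s.
With the tool pointing down it reaches from about 400 to 925 mm from the base axis. Payload 12.5 kg.
Tool frame: the origin (TCP) lies midway between the tips of the shut fingers; the grasp point (between the pads) lies 19 mm behind it (env.pinch_z is the distance from the TCP to the grasp point, in mm); z points along the fingers, y is the line along which they close (so a half turn about z gives the same grasp; the last joint's range is limited). The gripper opens to 95 mm and grips with 3 to 60 N. Pads are 20 mm wide; open, the fingers measure 119 mm over their backs; the gripper's body (75 mm by 180 mm) begins 59 mm behind the grasp point.
Start: joints at [-1.254, 0.491, 1.559, -0, 1.092, -0.106], TCP at [256.471, -569.973, 214.661] pointing down, gripper open.
Joint ranges: [-3.1, 3.1], [-0.84, 2.19], [0.05, 2.79], [-1.13, 4.28], [0.06, 2.93], [-2.69, 2.69]. Speed limits (rad/s): [2.22, 2.22, 2.79, 3.14, 3.14, 3.14].

### API

Orientations are given as [roll, pitch, yaw] about the fixed x, y, z axes, in that order (R = Rz(yaw) Ry(pitch) Rx(roll)).
In Python, from cell import readout, eyes, job_done, env gives the robot as it stands.
- The arm moves only by the shell command python3 -m jog 'ROWS'. ROWS is a JSON object of lists of equal length, an entry for each row: "dp": the shift along the tool's x, y, z in mm, a list of three; "twist": the turn about the tool's z in degrees; "claw": the closure, from -1 (fully open) to 1 (shut). A call has 1 to 8 rows; each row is the pose to reach, as a shift and turn from the pose commanded when the call began, along the tool's axes at that moment; what a row does not reach only later rows make up. A row lasts 1/12 s, in which the tool goes at most 41.7 mm and 7.16 degrees, less where a joint would pass 70% of its speed; a pose out of reach is approached as far as the arm can. A call with a gripper value outside its range is refused whole. The fingers move at their own pace and stop on an object; the grip force is fixed at half the most. Time passes only in rows, so rows that repeat a pose let the fingers close. It gives the time, the measured TCP pose, the force and the opening at its end, in the units of the state.
- readout.state(): the state, without advancing time (a new reading comes with each control period).
- eyes.read_camera(name): name is "side" or "top"; returns the picture (400x640x3 uint8, red, green, blue); there is no depth.
- eyes.camera_model(name): a dict with "intrinsics" (3x3 intrinsics, pixels), "k1" (the pictures are not rectified: a ray, as slopes to the right and down, at radius r is drawn at 1 + k1 r^2 times it, then the intrinsics apply), "R" (3x3) and "t" (3): a world point X has camera coordinates R X + t. Camera axes: x right, y down, z forward; pixel columns grow to the right and rows downward; lengths in mm; the calibration is good to about 2 mm. A picture is of the moment at which its call begins. camera_model takes no time and is no camera call.
- job_done(): hands the job in, once; it reports no verdict.
The state is a dict: "t": time; "joints": joint angles; "qvel": joint speeds; "tau": joint torques, N m; "eef_pos": TCP position; "tcp_rot": TCP orientation; "ft_force": force on the tool from outside, world axes, zero at the start; "moment": the same for the moment, N m; "opening": opening from 0.0 (shut) to 1.0 (fully open).
Only numpy, scipy, OpenCV 4.12 (cv2) and the standard library are available. Lean on these libraries where they do the work, as an engineer would, in place of code of your own. Each camera call takes 0.05 s, during which the arm holds its last target. There are 200 camera calls.

## Working session

There is one attempt and no reset: what is moved stays moved. The work goes in short steps, Python scripts to look and compute and a shell command to move; the robot and the scene stay as the last step left them, time stands still between calls to the robot, and variables do not carry over. Pictures are saved under pics/ and viewed, on a budget of 10 in all, crops included, one or two more only if the job needs it, and the job is handed in when it is done.

```bash
mkdir -p pics; cat > h.py <<'E'
import numpy as np, cv2
from cell import readout, eyes, env
def ray(cam,u,v):
    m=eyes.camera_model(cam);K=np.array(m["intrinsics"]);R=np.array(m["R"]);t=np.array(m["t"]).ravel()
    d=np.linalg.solve(K,[u,v,1.])[:2];s=d.copy()
    for _ in range(20): s=d/(1+m["k1"]*(s@s))
    return -R.T@t, R.T@np.array([s[0],s[1],1])
def onz(cam,u,v,z):
    o,d=ray(cam,u,v); return (o+d*(z-o[2])/d[2]).round(1)
def snap(cam,name):
    im=eyes.read_camera(cam); cv2.imwrite(f"pics/{name}.png",im[:,:,::-1]); return im
E
python3 - <<'E'
from h import *
a=snap("top","top1");b=snap("side","side1")
cv2.imwrite("pics/both1.png",np.vstack([a,b])[:,:,::-1][::1])
s=readout.state();print(s,env.pinch_z)
for c in("top","side"):print(c,ray(c,320,200))
E
```

```text
{'t': 0.1, 'joints': array([-1.25361796e+00,  4.91495722e-01,  1.55938127e+00, -2.23837861e-05,
        1.09171072e+00, -1.05615647e-01]), 'qvel': array([-0.0002497 , -0.0012541 , -0.00108017, -0.00019447,  0.00134488,
        0.00142102]), 'tau': array([ 2.86634808e-03, -6.13623118e+01, -2.58607739e+01,  6.94320747e-02,
        4.70336457e-02, -3.33154355e-05]), 'eef_pos': array([ 256.38328008, -569.75806756,  214.12488913]), 'tcp_rot': array([-3.14060104e+00, -8.51564330e-05,  4.22804295e-01]), 'ft_force': array([0.08576632, 0.40777429, 0.51180207]), 'moment': array([-0.01714691,  0.01778609, -0.03622947]), 'opening': 1.002506908622658} 18.8
top (array([ 283.2938483 ,    1.98146402, 1326.19693042]), array([ 0.09282416,  0.01466697, -0.99557605]))
side (array([-184.50890158,  707.67862887,  666.79748532]), array([ 0.54141594, -0.61362109, -0.57503561]))
```

View pics/top1.png

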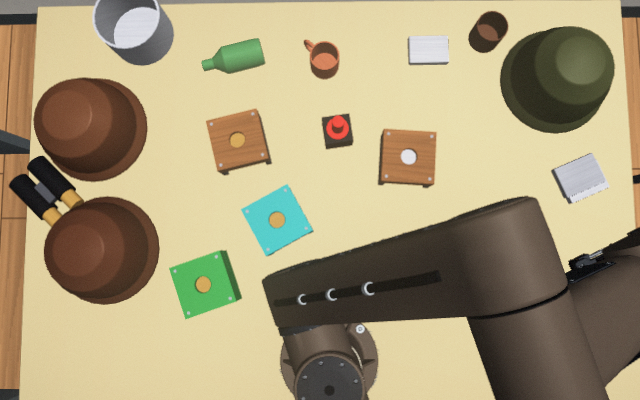

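View pics/side1.png

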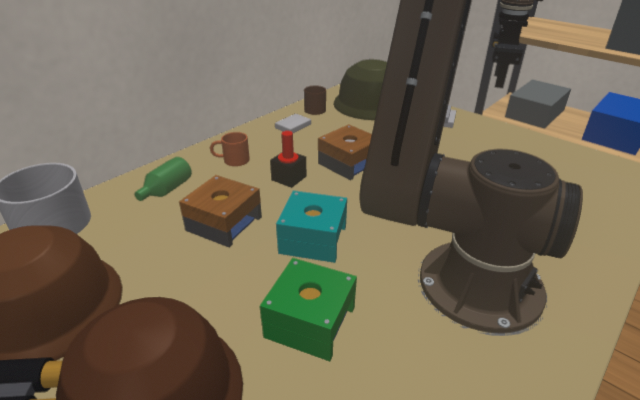

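Candidates, as top-view pixels:
- brown block with brass at (238,140)
- brown block with silver at (408,157)
- turquoise block at (277,220), a decoy
- green block at (204,285), a decoy

The target is (238,140). The rod is the red object at (338,127) in its black holder, at (288,150) in the side view.

```bash
python3 - <<'E'
from h import *
a=cv2.imread("pics/top1.png");b=cv2.imread("pics/side1.png")
def big(mask,x0,y0,x1,y1):
    m=np.zeros_like(mask);m[y0:y1,x0:x1]=mask[y0:y1,x0:x1]
    c=max(cv2.findContours(m,cv2.RETR_EXTERNAL,cv2.CHAIN_APPROX_NONE)[0],key=cv2.contourArea);return c
ha=cv2.cvtColor(a,cv2.COLOR_BGR2HSV);hb=cv2.cvtColor(b,cv2.COLOR_BGR2HSV)
red=lambda h:cv2.inRange(h,(0,200,80),(5,255,255))|cv2.inRange(h,(174,200,80),(180,255,255))
c=big(red(ha),315,100,360,150);print("red top",cv2.boundingRect(c),cv2.minEnclosingCircle(c),)
c=big(red(hb),265,120,310,170);p=c[:,0];print("red side",cv2.boundingRect(c)); 
print("hsv",ha[140,238],ha[125,225],ha[157,408],hb[197,222])
# handle top in side: top rows
r=cv2.boundingRect(c);h=p[p[:,1]<r[1]+18];u=(h[:,0].min()+h[:,0].max())/2;print("handle u",u,"top v",r[1])
br=cv2.inRange(ha,(0,100,60),(16,230,190))
c=big(cv2.morphologyEx(br,cv2.MORPH_CLOSE,np.ones((15,15))),195,95,280,185);mr=cv2.minAreaRect(c);print("block",mr, [onz("top",*q,85) for q in cv2.boxPoints(mr)], onz("top",*mr[0],85))
wb=cv2.inRange(ha,(14,100,120),(30,255,255));c=big(wb,222,125,255,157);print("brass",cv2.minEnclosingCircle(c),onz("top",*cv2.minEnclosingCircle(c)[0],70))
wb=cv2.inRange(hb,(14,100,100),(30,255,255));c=big(wb,205,180,240,208);print("brass side",cv2.boundingRect(c))
v=np.hstack([cv2.resize(a[90:190,190:290],(400,400)),cv2.resize(a[90:190,290:390],(400,400))]);cv2.imwrite("pics/crop1.png",v)
print("rod top guess",onz("top",338,122,141),"collar",onz("top",338,128,71))
print("side rodtop",onz("side",u,r[1]+3,141))
E
```

```text
Traceback (most recent call last):
ValueError: max() iterable argument is empty
```

```bash
python3 - <<'E'
from h import *
a=cv2.imread("pics/top1.png");b=cv2.imread("pics/side1.png")
def big(mask,x0,y0,x1,y1):
    m=np.zeros_like(mask);m[y0:y1,x0:x1]=mask[y0:y1,x0:x1]
    c=cv2.findContours(m,cv2.RETR_EXTERNAL,cv2.CHAIN_APPROX_NONE)[0]
    return max(c,key=cv2.contourArea) if c else np.zeros((1,1,2),np.int32)
ha=cv2.cvtColor(a,cv2.COLOR_BGR2HSV);hb=cv2.cvtColor(b,cv2.COLOR_BGR2HSV)
print("hsv",ha[131,338],ha[120,338],ha[140,238],ha[125,225],ha[157,408],hb[197,222],hb[147,288])
def red(i):
    i=i.astype(int);return ((i[:,:,2]>90)&(i[:,:,2]>2*i[:,:,1])&(i[:,:,2]>2*i[:,:,0])).astype(np.uint8)*255
c=big(red(a),315,100,360,150);print("red top",cv2.boundingRect(c),cv2.minEnclosingCircle(c),)
c=big(red(b),265,120,310,170);p=c[:,0];print("red side",cv2.boundingRect(c)); 
r=cv2.boundingRect(c);h=p[p[:,1]<r[1]+18];u=(h[:,0].min()+h[:,0].max())/2;print("handle u",u,"top v",r[1])
br=cv2.inRange(ha,(0,100,60),(16,230,190))
c=big(cv2.morphologyEx(br,cv2.MORPH_CLOSE,np.ones((15,15))),195,95,280,185);mr=cv2.minAreaRect(c);print("block",mr, [onz("top",*q,85) for q in cv2.boxPoints(mr)], onz("top",*mr[0],85))
wb=cv2.inRange(ha,(14,100,120),(30,255,255));c=big(wb,222,125,255,157);print("brass",cv2.minEnclosingCircle(c),onz("top",*cv2.minEnclosingCircle(c)[0],70))
wb=cv2.inRange(hb,(14,100,100),(30,255,255));c=big(wb,205,180,240,208);print("brass side",cv2.boundingRect(c))
v=np.hstack([cv2.resize(a[90:190,190:290],(400,400)),cv2.resize(a[90:190,290:390],(400,400))]);cv2.imwrite("pics/crop1.png",v)
print("rod top guess",onz("top",338,122,141),"collar",onz("top",338,128,71))
print("side rodtop",onz("side",u,r[1]+3,141))
E
```

```text
hsv [  8 153 105] [  3 182 242] [ 19 141 213] [ 13 141 177] [130   3 228] [ 19 167 159] [  3 175 118]
red top (326, 115, 23, 25) ((337.5, 127.0), 12.093486785888672)
red side (278, 131, 21, 32)
handle u 287.0 top v 131
block ((237.5511016845703, 140.6094970703125), (53.6231803894043, 53.3862190246582), 76.29303741455078) [array([598.6, 305.2,  85. ]), array([629.5, 175.8,  85. ]), array([497.9, 143.4,  85. ]), array([467.4, 271.4,  85. ])] [547.9 223.8  85. ]
brass ((239.44534301757812, 140.953369140625), 20.93425178527832) [550.2 221.7  70. ]
brass side (205, 180, 35, 28)
rod top guess [578.7 -24.  141. ] collar [580.9 -25.4  71. ]
side rodtop [573.3 -20.1 141. ]
```

View pics/crop1.png

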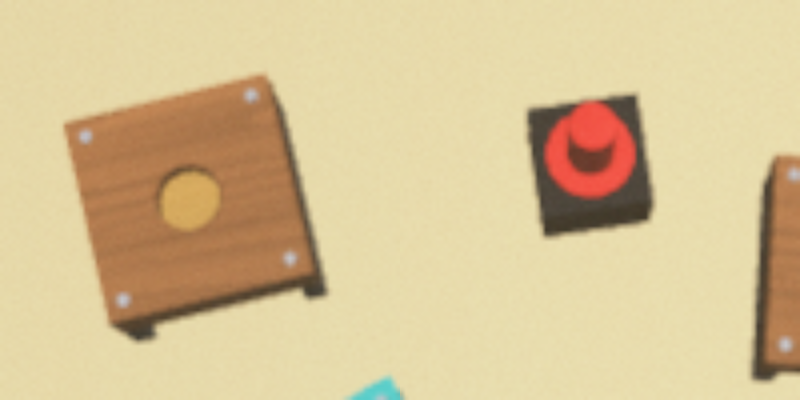

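The crop confirms the choice. The brown block shows brass in its hole at about (237.4,139.5), which gives (551,224). The rod's collar and handle give about (581,-25), and the side view agrees within 8 mm. I'm moving over the rod now.

```bash
python3 -m jog '{"dp":[[32,-23,0],[65,-46,0],[98,-69,0],[130,-91,0],[163,-114,0],[195,-137,0],[228,-160,0],[260,-182,0]],"twist":[0,0,0,0,0,0,0,0],"claw":[-1,-1,-1,-1,-1,-1,-1,-1]}'; python3 -m jog '{"dp":[[32,-23,0],[65,-46,0],[98,-69,0],[130,-91,0],[163,-114,0],[195,-137,0],[228,-160,0],[260,-182,0]],"twist":[0,0,0,0,0,0,0,0],"claw":[-1,-1,-1,-1,-1,-1,-1,-1]}'
python3 - <<'E'
from h import *
t=snap("top","top2");b=snap("side","side2")
cv2.imwrite("pics/s2.png",np.hstack([cv2.resize(b[80:230,180:380],(800,600))])[:,:,::-1])
s=readout.state();print(s["t"],s["eef_pos"],s["tcp_rot"],s["joints"])
E
```

```text
t: 0.77
eef_pos: [419.4, -295.4, 214.6]
tcp_rot: [-3.141, 0.0, 0.423]
ft_force: [0.7, 0.2, -0.4]
opening: 0.998
t: 1.43
eef_pos: [581.9, -22.5, 214.5]
tcp_rot: [-3.141, 0.0, 0.423]
ft_force: [0.3, -0.3, -0.8]
opening: 0.997
1.5333 [583.03576851 -20.45483714 214.10369946] [-3.14111147e+00 -4.29041705e-04  4.27188460e-01] [-1.48569013e-01  4.32169570e-01  1.66448163e+00  7.36783908e-04
  1.04484369e+00  9.94668890e-01]
```

View pics/s2.png

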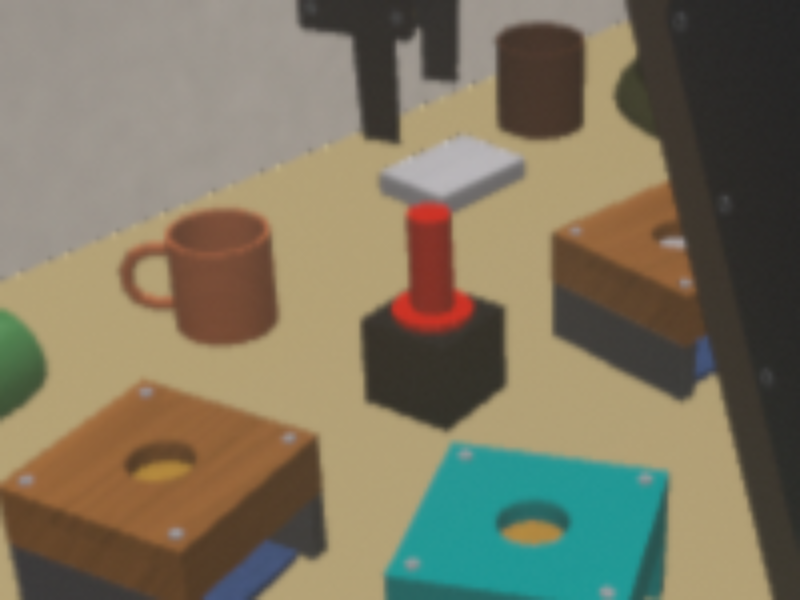

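```bash
python3 - <<'E'
from h import *
print("side rodtop",onz("side",287.25,133.25,141),"collar",onz("side",288,157,77),"hole",onz("side",220,195.5,85))
print("top rodtop",onz("top",338.25,121.75,141),"collar",onz("top",337.75,127.25,77),"hole",onz("top",237.4,139.5,85))
def proj(c,X):
    m=eyes.camera_model(c);p=np.array(m["R"])@X+np.ravel(m["t"]);s=p[:2]/p[2];s=s*(1+m["k1"]*(s@s));return (np.array(m["intrinsics"])@[*s,1])[:2]
X=readout.state()["eef_pos"];print("tcp side crop px",(proj("side",X)-[180,80])*4)
E
```

```text
side rodtop [575.9 -23.6 141. ] collar [567.2 -14.3  77. ] hole [546.7 226.7  85. ]
top rodtop [579.3 -24.5 141. ] collar [581.4 -24.6  77. ] hole [550.7 224.2  85. ]
tcp side crop px [413.0457558  106.94381075]
```

```bash
python3 -m jog '{"dp":[[0,0,20],[0,0,35]],"twist":[0,0],"claw":[-1,-1]}'
```

```text
t: 1.7
eef_pos: [581.2, -24.3, 178.9]
tcp_rot: [3.141, -0.0, 0.424]
ft_force: [-0.6, 0.1, 0.1]
opening: 1.0
```

Rod is at about (579,-24.5), against the TCP at (581,-24). That is within tolerance, so I'll descend and grip.

```bash
python3 -m jog '{"dp":[[-1,-1,30],[-1,-1,60],[-1,-1,86],[-1,-1,86]],"twist":[0,0,0,0],"claw":[-1,-1,-1,-1]}'; python3 -m jog '{"dp":[[0,0,0],[0,0,0],[0,0,0],[0,0,0],[0,0,0],[0,0,0],[0,0,0],[0,0,0]],"twist":[0,0,0,0,0,0,0,0],"claw":[1,1,1,1,1,1,1,1]}'
```

```text
t: 2.03
eef_pos: [577.5, -24.3, 89.2]
tcp_rot: [-3.138, 0.006, 0.422]
ft_force: [0.1, 0.1, 0.1]
opening: 1.001
t: 2.7
eef_pos: [580.1, -24.2, 93.9]
tcp_rot: [3.141, -0.0, 0.423]
ft_force: [-0.1, -0.8, 0.4]
opening: 0.493
```

```bash
python3 -m jog '{"dp":[[0,0,0],[0,0,0],[0,0,0],[0,0,0],[0,0,0],[0,0,0]],"twist":[0,0,0,0,0,0],"claw":[1,1,1,1,1,1]}'; python3 -m jog '{"dp":[[0,0,-25],[0,0,-55],[0,0,-90],[0,0,-120],[0,0,-120],[0,0,-120]],"twist":[0,0,0,0,0,0],"claw":[1,1,1,1,1,1]}'
python3 - <<'E'
from h import *
t=snap("top","top3");b=snap("side","side3")
cv2.imwrite("pics/s3.png",cv2.resize(b[30:230,180:380],(600,600))[:,:,::-1])
s=readout.state();print(s["t"],s["eef_pos"],s["tcp_rot"],s["joints"],s["opening"],s["ft_force"])
E
```

```text
t: 3.2
eef_pos: [580.0, -24.2, 93.6]
tcp_rot: [3.141, -0.0, 0.423]
ft_force: [0.4, -0.2, 0.3]
opening: 0.306
t: 3.7
eef_pos: [580.3, -24.2, 214.8]
tcp_rot: [3.14, -0.002, 0.423]
ft_force: [-0.6, -1.1, -1.6]
opening: 0.314
3.8 [579.38604189 -24.04303501 212.45351098] [-3.14069387e+00  1.50890159e-03  4.22820641e-01] [-1.55329056e-01  4.29654485e-01  1.67380444e+00 -8.33388832e-05
  1.03988856e+00  9.92689566e-01] 0.31100782089967766 [-0.27979834  0.73564546 -1.43029108]
```

View pics/s3.png

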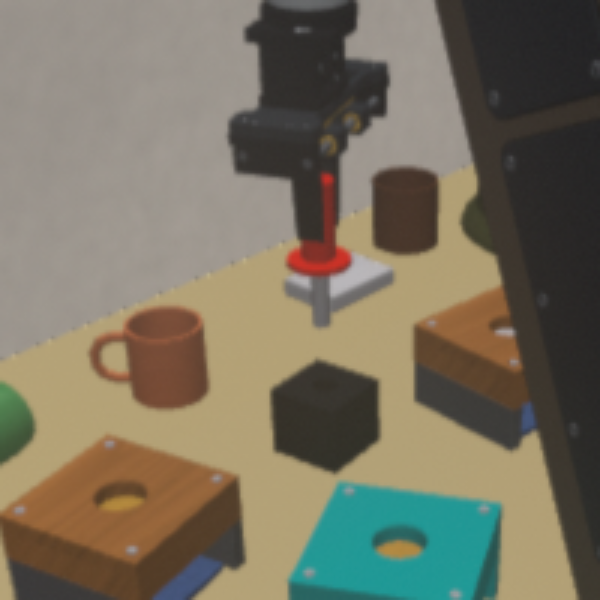

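The rod is held upright, with an opening of 29.5 mm and its tip at crop pixel (321,326). The holder is empty. Next I'll carry it over the hole.

```bash
python3 -m jog '{"dp":[[7,-20,0],[17,-55,0],[28,-90,0],[39,-125,0],[50,-160,0],[61,-195,0],[70,-225,0],[74,-240,0]],"twist":[0,0,0,0,0,0,0,0],"claw":[1,1,1,1,1,1,1,1]}';python3 -m jog '{"dp":[[0,0,10],[0,0,25],[0,0,25]],"twist":[0,0,0],"claw":[1,1,1]}'
python3 - <<'E'
from h import *
t=snap("top","top4");b=snap("side","side4")
cv2.imwrite("pics/s4.png",np.hstack([cv2.resize(b[100:250,160:310],(400,400)),cv2.resize(t[90:190,190:290],(400,400))])[:,:,::-1])
s=readout.state();print(s["t"],s["eef_pos"],s["tcp_rot"],s["ft_force"],s["opening"])
print("old tip side",onz("side",287,138.7,127))
def proj(c,X):
    m=eyes.camera_model(c);p=np.array(m["R"])@X+np.ravel(m["t"]);q=p[:2]/p[2];q=q*(1+m["k1"]*(q@q));return (np.array(m["intrinsics"])@[*q,1])[:2]
k=400/150
for n,X in (("tip",s["eef_pos"]-[0,0,87]),("tip down85",[*s["eef_pos"][:2],85])):print(n,(proj("side",np.array(X))-[160,100])*k)
E
```

```text
t: 4.47
eef_pos: [547.6, 228.1, 211.6]
tcp_rot: [-3.141, 0.003, 0.425]
ft_force: [0.1, -0.2, -1.5]
opening: 0.312
t: 4.72
eef_pos: [547.4, 224.3, 184.5]
tcp_rot: [-3.141, 0.006, 0.423]
ft_force: [-0.4, -0.2, -2.2]
opening: 0.31
4.8167 [548.66870785 224.23142771 187.19831079] [-3.14133572e+00  3.01648731e-03  4.22134193e-01] [-0.01392951 -0.31568948 -1.27296211] 0.3073636121914069
old tip side [574.1 -20.2 127. ]
tip [158.69944064 238.0143815 ]
tip down85 [160.87107271 252.63262338]
```

View pics/s4.png

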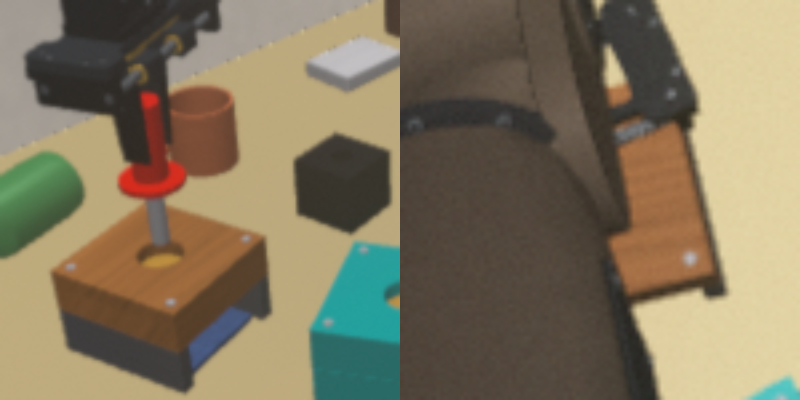

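The tip at crop (161,240) sits right above the hole centre at (160,256). I'll lower it in, slowly once it is inside.

```bash
python3 -m jog '{"dp":[[0,0,8],[0,0,16],[0,0,24],[0,0,26]],"twist":[0,0,0,0],"claw":[1,1,1,1]}';python3 -m jog '{"dp":[[0,0,2],[0,0,4],[0,0,6],[0,0,8],[0,0,10],[0,0,12],[0,0,14],[0,0,16]],"twist":[0,0,0,0,0,0,0,0],"claw":[1,1,1,1,1,1,1,1]}'
```

```text
t: 5.15
eef_pos: [548.5, 224.6, 161.0]
tcp_rot: [-3.141, 0.002, 0.422]
ft_force: [0.1, 0.1, -0.9]
opening: 0.312
t: 5.82
eef_pos: [549.3, 225.2, 147.4]
tcp_rot: [3.141, -0.001, 0.423]
ft_force: [-2.7, -0.3, 7.2]
opening: 0.31
```

```bash
python3 -m jog '{"dp":[[0,0,3],[0,0,6],[0,0,9],[0,0,12],[0,0,15],[0,0,18],[0,0,21],[0,0,24]],"twist":[0,0,0,0,0,0,0,0],"claw":[1,1,1,1,1,1,1,1]}';python3 -m jog '{"dp":[[0,0,1],[0,0,2],[0,0,3],[0,0,4],[0,0,5],[0,0,6]],"twist":[0,0,0,0,0,0],"claw":[1,1,1,1,1,1]}'
python3 - <<'E'
from h import *
b=snap("side","side5")
cv2.imwrite("pics/s5.png",cv2.resize(b[130:250,160:310],(750,600))[:,:,::-1])
s=readout.state();print(s["t"],s["eef_pos"],s["ft_force"],s["opening"],s["moment"])
E
```

```text
t: 6.48
eef_pos: [549.3, 225.2, 123.3]
tcp_rot: [3.141, -0.001, 0.423]
ft_force: [-1.9, 0.1, 6.7]
opening: 0.313
t: 6.98
eef_pos: [549.2, 225.2, 117.4]
tcp_rot: [3.141, -0.001, 0.423]
ft_force: [-1.2, -0.6, 5.4]
opening: 0.31
7.0333 [549.21380281 225.17463534 117.18102767] [-2.27245309 -0.29064312  5.41801612] 0.31635444903460613 [-0.09631592  0.30522152  0.03042988]
```

View pics/s5.png

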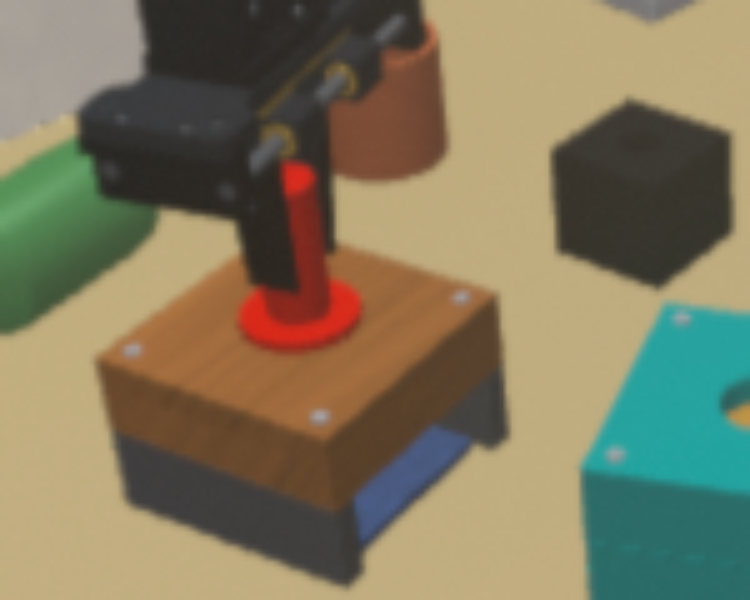

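The collar is about 3 mm above the block. I'll press on in small steps until the force rises.

```bash
python3 -m jog '{"dp":[[0,0,1],[0,0,2],[0,0,2.5],[0,0,2.5]],"twist":[0,0,0,0],"claw":[1,1,1,1]}';python3 -m jog '{"dp":[[0,0,0.5],[0,0,1],[0,0,1]],"twist":[0,0,0],"claw":[1,1,1]}'
```

```text
t: 7.37
eef_pos: [549.2, 225.2, 114.8]
tcp_rot: [3.141, -0.001, 0.423]
ft_force: [-0.7, -0.1, 5.2]
opening: 0.31
t: 7.62
eef_pos: [549.2, 225.2, 113.8]
tcp_rot: [3.141, -0.001, 0.423]
ft_force: [-2.4, -0.2, 6.1]
opening: 0.313
```

```bash
python3 -m jog '{"dp":[[0,0,0.5],[0,0,1],[0,0,1]],"twist":[0,0,0],"claw":[1,1,1]}';python3 -m jog '{"dp":[[0,0,0.5],[0,0,1],[0,0,1]],"twist":[0,0,0],"claw":[1,1,1]}'
```

```text
t: 7.87
eef_pos: [549.3, 225.2, 113.6]
tcp_rot: [3.141, -0.002, 0.423]
ft_force: [-3.7, -1.4, 13.6]
opening: 0.312
t: 8.12
eef_pos: [549.3, 225.2, 113.5]
tcp_rot: [3.141, -0.002, 0.423]
ft_force: [-6.9, -2.2, 22.9]
opening: 0.312
```

Force is 23 N at TCP z 113.5 and the tool has stopped moving, so the collar is seated. I'll relieve the push, open and retreat.

```bash
python3 -m jog '{"dp":[[0,0,-1],[0,0,-1.5],[0,0,-1.5]],"twist":[0,0,0],"claw":[1,1,1]}';python3 -m jog '{"dp":[[0,0,0],[0,0,0],[0,0,0],[0,0,0],[0,0,0],[0,0,0],[0,0,0],[0,0,0]],"twist":[0,0,0,0,0,0,0,0],"claw":[-0.3,-0.3,-1,-1,-1,-1,-1,-1]}'; python3 -m jog '{"dp":[[0,0,-10],[0,0,-30],[0,0,-60],[0,0,-90],[0,0,-120],[0,0,-130],[0,0,-130]],"twist":[0,0,0,0,0,0,0],"claw":[-1,-1,-1,-1,-1,-1,-1]}'
python3 - <<'E'
from h import *
b=snap("side","side6")
cv2.imwrite("pics/s6.png",cv2.resize(b[100:250,160:360],(800,600))[:,:,::-1])
s=readout.state();print(s["t"],s["eef_pos"],s["ft_force"],s["opening"])
E
```

```text
t: 8.37
eef_pos: [549.2, 225.1, 113.6]
tcp_rot: [3.141, -0.001, 0.423]
ft_force: [-3.6, -0.6, 9.5]
opening: 0.311
t: 9.03
eef_pos: [549.0, 225.1, 112.5]
tcp_rot: [3.141, 0.0, 0.423]
ft_force: [0.1, -0.1, 0.2]
opening: 0.818
t: 9.62
eef_pos: [549.8, 225.3, 245.9]
tcp_rot: [3.141, -0.005, 0.423]
ft_force: [0.6, 1.3, -0.9]
opening: 1.0
9.6667 [549.12252569 225.12133327 243.5921919 ] [-0.03124913  0.42131417 -0.04219967] 0.9993372824405828
```

View pics/s6.png

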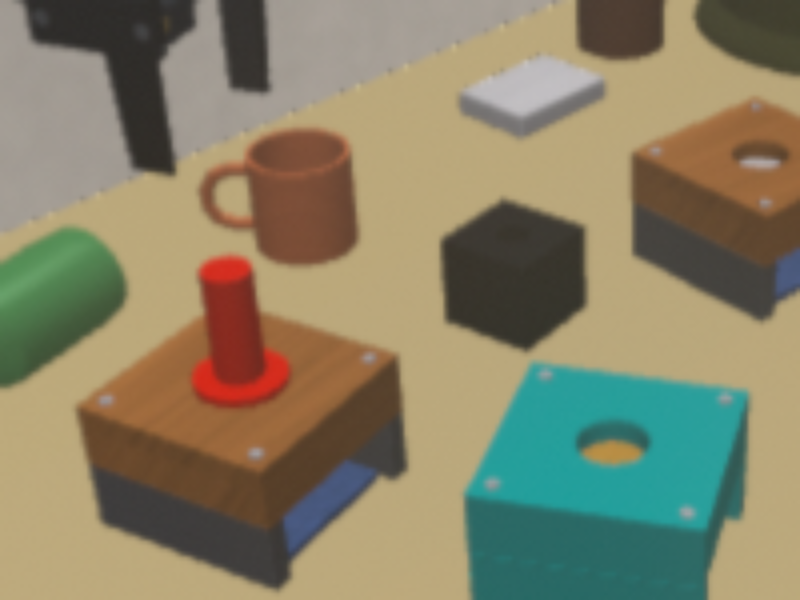

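```bash
python3 - <<'E'
from h import *
print("top",onz("side",216.25,167.3,161),"collar",onz("side",220,194.2,91))
def proj(c,X):
    m=eyes.camera_model(c);p=np.array(m["R"])@X+np.ravel(m["t"]);q=p[:2]/p[2];q=q*(1+m["k1"]*(q@q));return (np.array(m["intrinsics"])@[*q,1])[:2]
for z in(91,161):print((proj("side",np.array([549.2,225.2,z]))-[160,100])*4)
b=cv2.imread("pics/side6.png");c=cv2.imread("pics/side1.png")
cv2.imwrite("pics/s7.png",np.hstack([cv2.resize(x[190:260,175:275],(400,280),interpolation=cv2.INTER_CUBIC) for x in (c,b)]))
E
```

```text
top [545.2 226.5 161. ] collar [543.4 228.4  91. ]
[238.09461769 370.69540959]
[222.45605825 265.84328382]
```

View pics/s7.png

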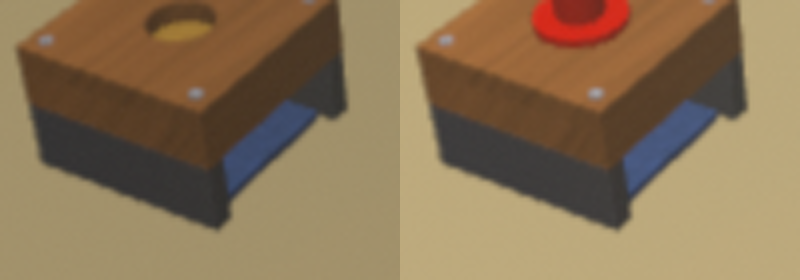

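```bash
python3 -c "
from cell import job_done
print(job_done())"
```

```text
the job is handed in; nothing more can be done
None
```

The job is done and handed in at about 9.7 s, though I could not see the brass case itself at the end because the block's stand hides it. I lifted the rod from its holder, lowered its shank into the brass block's hole, pushed until the collar sat on the block, then let go and backed away 130 mm. The silver block was not touched.

What the last checks showed:
- **Push:** the wrist reading was about 5–7 N while the case moved. It then rose to 23 N with the tool stopped at z 113.5, where the collar should meet the block (114).
- **Rod:** in the last picture it stands upright, collar on the block. The side camera put its handle top within 1 px of where it should be, and its collar within about 2 px. That is 4 mm and 7 mm on the table, and this camera had read 4–5 mm off earlier too.
- **Robot:** the gripper is clear of everything, and the wrist force reads about zero.
- **Brass case:** that it is out rests on the tool's travel, the force pattern and the collar being seated.

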